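Clamp the blue jar on the shaker

TASK

Stand the blue jar upright in the shaker's cradle, between the two V jaws. Then lift the latch's wire loop by its red tab over the yellow keeper hook and down behind it, and throw the blue-gripped lever right over past its toggle point until it lies flat, so the jar is clamped tight. Leave the other jars and the beaker where they stand.

Things in the scene. Friction and masses are not known exactly. Their poses are not given: they have to be found in the camera images.
- shaker: White bench shaker, fixed, 290 (x) x 330 (y) mm, slate-blue platform top 85 mm above its origin (centre of underside, on the table). Axes: x away from the robot at yaw 0, y along the latch's draw, z up. Latch in the near row (x -55 mm), jar cradle in the far row (x +65). Lever bracket towards -y, keeper hook towards +y. Heights below are above the platform top; y and x mean the shaker's.
- cradle (a point): Point on the platform top where the jar's underside centre ends up once clamped; axes as the shaker. Two V jaws with black rubber faces, 47 mm tall: fixed on the -y side, sliding on the +y side. Before clamping the open gap's middle is (joint jaw - 4 mm)/2 to +y of this point, with (joint jaw - 4 mm) of play in y: set the jar there within about 5 mm.
- jaw (a joint): Travel (m) along +y of the sliding jaw, which carries the keeper: 0 innermost, about 0.004 closed on the jar, 0.030 fully out. Starts at 0.022 to 0.028; about 1.5 N of friction, stays where left.
- keeper (a point): On the sliding jaw: where the loop bar's middle sits when hooked, 16 mm high; axes as the shaker. Yellow steel hook 20 mm wide (x): post from 4 to 12 mm to -y of here; its top lip, 24 to 30 mm high, ends 2 mm to +y. Aluminium floor, 12 mm high, from 50 mm to -y to 35 mm to +y. Carry the bar over the top and down on the floor 10 to 12 mm to +y; the lever's pull draws it under the lip.
- loop_bar (a point): Middle of the steel loop's crossbar, 8 mm thick, 50 mm long along x. Starts on the floor on the -y side of the post, unhooked. Two 6 mm rods, at x 22 mm to either side, run 130 mm from it, rising 25 to 35 degrees, to a pin on the lever, about which the loop swings freely. The loop stretches like a spring, 3000 N/m, up to 14 mm.
- loop_tab (a point): Centre of the red tab on the crossbar, to be gripped from above: 14 mm wide (x), 12 mm (y), 36 mm tall, about upright while the bar is on the floor. Its centre is 24 mm, foot 6 mm and top 42 mm above the bar's middle. Gripped across its 14 mm it can pivot between the fingers. Axes turn with the loop.
- lever_pivot (a point): The lever's fixed hinge axis (along x), 45 mm high, between two steel cheeks reaching 56 mm high. Axes as the shaker.
- lever_tip (a point): End of the straight lever, 105 mm from its pivot; y axis along the lever from pivot to tip. The last 52 mm are a blue grip, 20 mm wide (x) and 14 mm thick. The loop's pin crosses the lever 40 mm from the pivot.
- lever (a joint): Lever angle (rad). Elevation from the +y direction, up and over to -y, is 65 degrees + this: 0 forward stop, 0.44 upright, 1.97 flat towards -y (closed). Starts half back, 1.03 to 1.20; light friction holds it; it swings forward as the loop is drawn to the keeper. Once hooked the pull grows from about 0.9; past the toggle at about 1.7 it snaps flat. Under 6 N near the tip.
- blue_jar: Jar to clamp: blue, 60 mm across, 70 mm tall, plus an aluminium lid 50 mm across from 73 to 95 mm up. Origin: centre of underside. 0.18 to 0.35 kg. Stands on the pale blue mat on the robot's left, in a row along the table's x with two other jars in any order, 80 mm or more between centres.
- white_jar: Same jar in white: leave standing where it is (within 30 mm). Origin: centre of underside.
- amber_jar: Same jar in amber: leave standing where it is (within 30 mm). Origin: centre of underside.
- beaker: White open cup, 76 mm across, 95 mm tall, on the robot's right: leave standing where it is (within 30 mm). Origin: centre of underside.

How it is judged:
By the outcome, as a careful person would: the job done as asked, in the order asked, and still so for the second after the job is handed in, with the robot touching nothing.
It also fails if it takes over 64 s, if anything falls off the work surface, if the arm or the gripper's body presses on something with over 40 N, if the wrist force passes 120 N, or if a joint passes its speed limit or range.

ROBOT

A 6-joint arm with a two-finger parallel gripper is mounted at the origin on the work surface. World frame = base frame: x ahead of the robot, y to its left, z up, the work surface at z = 0. Lengths are in mm, angles in rad, forces in N, time in s.
With the tool pointing down it reaches from about 325 to 900 mm from the base axis. Payload 6.1 kg.
Tool frame: the origin (TCP) lies midway between the tips of the shut fingers; the grasp point (between the pads) lies 19 mm behind it; z points along the fingers, y is the direction in which the jaws open and shut (so a half turn about z gives the same grasp; the last joint's range is limited). The gripper opens to 85 mm and grips with 20 to 120 N. Pads are 22 mm wide; open, the fingers measure 114 mm over their backs; the gripper's body (76 mm by 85 mm) begins 54 mm behind the grasp point. The pads swing forward as they close: fully open they stand 13 mm farther back than shut.
Start: joints at [1.101, 0.22, 1.526, -0, 1.395, -0.126], TCP at [210.665, 588.418, 231.3] pointing down, gripper open.
Joint ranges: [-2.98, 2.98], [-0.91, 2.08], [0.09, 2.57], [-1.24, 4.39], [0.2, 2.65], [-2.68, 2.68]. Speed limits (rad/s): [2.57, 2.57, 3.01, 3.14, 3.14, 3.14].

INTERFACE

Orientations are given as a 3x3 rotation matrix whose columns are the frame's x, y, z axes.
In Python, from rig import r gives the robot as it stands.
- The arm moves only by the tool send_rows, never from a script. Its argument "series" is a list that holds one entry, the list of rows, each a list of 5 numbers: the shift along the tool's x, y, z in cm, then the turn about the tool's z in degrees, then the closure, from -1 (fully open) to 1 (shut). A call has 1 to 12 rows; each row is the pose to reach, as a shift and turn from the pose commanded when the call began, along the tool's axes at that moment; what a row does not reach only later rows make up. A row lasts 1/10 s, in which the tool goes at most 50 mm and 8.59 degrees, less where a joint would pass 70% of its speed; a pose out of reach is approached as far as the arm can. A call with a gripper value outside its range is refused whole. The fingers move at their own pace and stop on an object; "force" is the grip in N (left out, the last holds). Time passes only in rows, so rows that repeat a pose let the fingers close. It gives the time, the measured TCP pose, the force and the opening at its end, in the units of the state.
- r.sense(): the state, without advancing time (a new reading comes with each control period).
- r.camera(name): name is "side" or "top" or "wrist"; returns a dict with "frame" (400x640x3 uint8, red, green, blue), "mtx" (3x3 intrinsics, pixels), "position" and "attitude" of the camera in the world. Camera axes: x right, y up, looking along -z (the intrinsics and any distortion apply to the point x, -y, -z); pixel columns grow to the right and rows downward; lengths in mm; the calibration is good to about 2 mm. A picture is of the moment at which its call begins. There is no depth.
- r.job_done(): hands the job in, once; it reports no verdict.
The state is a dict: "t": time; "joint_pos": joint angles; "qd": joint speeds; "joint_efforts": joint torques, N m; "tool_pos": TCP position; "tcp_rot": TCP orientation; "ft_force": force on the tool from outside, world axes, zero at the start; "ft_torque": the same for the moment, N m; "finger_gap": finger opening in mm.
Only numpy, scipy, OpenCV 4.12 (cv2) and the standard library are available. Lean on these libraries where they do the work, as an engineer would, in place of code of your own. Each camera call takes 0.05 s, during which the arm holds its last target. There are 200 camera calls.

## Working session

There is one attempt and no reset: what is moved stays moved. The work goes in short steps, Python scripts to look and compute and a tool call to move; the robot and the scene stay as the last step left them, time stands still between calls to the robot, and variables do not carry over. Pictures are saved under pics/ and viewed, about 8 in all and at most 12, crops included, and the job is handed in when it is done.

Besides the shell and the picture viewer there is one more tool, called after ">>>" by a JSON object that holds its "api" and its "payload", one argument or row to a line. send_rows: Moves the arm, as the interface text tells. Its arguments: {"type":"object","properties":{"series":{"type":"array"},"force":{"type":"number"}},"required":["series"]}

```bash
mkdir -p pics; ls; cat > h.py <<'E'
from rig import r
import numpy as np, cv2
def cam(n,save=None):
    c=r.camera(n)
    if save: cv2.imwrite('pics/'+save,c['frame'][:,:,::-1])
    return c
def ray(c,u,v):
    K=np.array(c['mtx']);d=np.linalg.inv(K)@[u,v,1];d=np.array([d[0],-d[1],-d[2]])
    R=np.array(c['attitude']);return np.array(c['position']),R@d
def onz(c,u,v,z):
    p,d=ray(c,u,v);return p+d*(z-p[2])/d[2]
def tri(c1,a,c2,b):
    p,d=ray(c1,*a);q,e=ray(c2,*b)
    s=np.linalg.lstsq(np.c_[d,-e],q-p,rcond=None)[0]
    A=p+d*s[0];B=q+e*s[1];return (A+B)/2,np.linalg.norm(A-B)
def proj(c,P):
    R=np.array(c['attitude']);x=R.T@(np.array(P,float)-c['position']);k=np.array(c['mtx'])@[x[0],-x[1],-x[2]]
    return k[:2]/k[2]
E
python3 - <<'E'
from h import *
np.set_printoptions(precision=3,suppress=True)
for n in('top','side'):
    c=cam(n,n+'0.png');print(n,c['position'],np.array(c['attitude']),np.array(c['mtx']),[k for k in c])
print(r.sense())
E
```

```text
pics
top [ 278.192  -44.222 1296.109] [[ 0.003  0.978 -0.21 ]
 [-1.     0.002 -0.004]
 [-0.004  0.21   0.978]] [[393.001   0.    314.213]
 [  0.    393.001 197.163]
 [  0.      0.      1.   ]] ['frame', 'mtx', 'position', 'attitude']
side [382.072 633.958 844.007] [[-0.977  0.151 -0.15 ]
 [-0.213 -0.682  0.7  ]
 [ 0.004  0.716  0.698]] [[406.303   0.    320.334]
 [  0.    406.303 196.633]
 [  0.      0.      1.   ]] ['frame', 'mtx', 'position', 'attitude']
{'t': 0.1, 'joint_pos': array([ 1.101,  0.221,  1.528,  0.   ,  1.395, -0.126]), 'qd': array([ 0.001, -0.001, -0.004,  0.   , -0.   , -0.001]), 'joint_efforts': array([  0.   , -49.824, -39.055,  -0.   ,   0.006,  -0.   ]), 'tool_pos': array([210.408, 587.923, 230.271]), 'tcp_rot': array([[-0.941,  0.337, -0.001],
       [ 0.337,  0.941, -0.002],
       [ 0.   , -0.002, -1.   ]]), 'ft_force': array([-0.083, -0.201, -1.035]), 'ft_torque': array([-0.013,  0.014, -0.017]), 'finger_gap': 85.16732470813967}
```

View pics/top0.png

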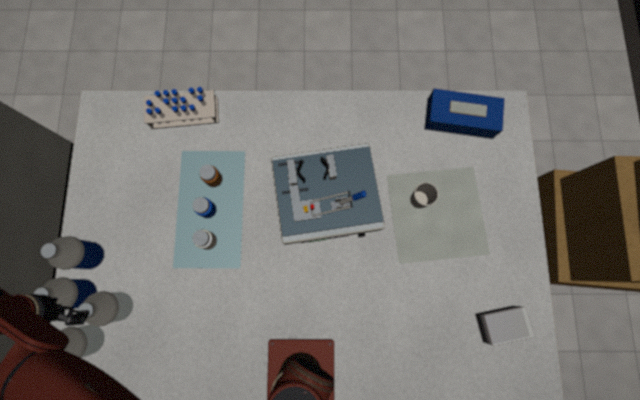

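View pics/side0.png

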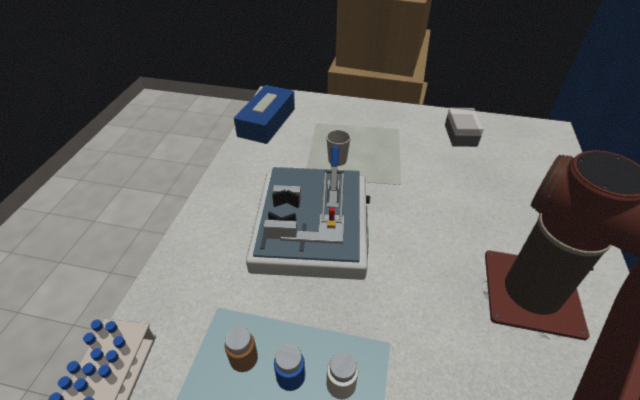

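The top view shows the jars at about (210,175) amber, (203,207) blue and (203,239) white. The shaker platform is centred near (327,192), with yellow and red at (307,209), the lever grip at (358,196) and the beaker at (424,195). The side view agrees: blue lid at (289,357), red tab at (331,213), grip at (335,156).

```bash
cat > m.py <<'E'
from h import *
np.set_printoptions(precision=1,suppress=True)
cs={n:cam(n) for n in('top','side')}
def mask(c,lo,hi,roi):
    h=cv2.cvtColor(c['frame'],cv2.COLOR_RGB2HSV);m=cv2.inRange(h,np.array(lo),np.array(hi))
    z=np.zeros_like(m);x0,y0,x1,y1=roi;z[y0:y1,x0:x1]=m[y0:y1,x0:x1];return z
def cen(m):
    y,x=np.nonzero(m);return (x.mean(),y.mean(),len(x),x.min(),x.max(),y.min(),y.max()) if len(x) else None
R={'top':(270,145,385,245),'side':(250,140,372,275)}
pts={}
for nm,lo,hi in(('red',(0,150,60),(6,255,255)),('yel',(18,140,80),(35,255,255)),('grip',(105,170,60),(125,255,255))):
    for n in cs:
        pts[nm,n]=cen(mask(cs[n],lo,hi,R[n]));print(nm,n,np.array(pts[nm,n]) if pts[nm,n] else None)
    if pts[nm,'top'] and pts[nm,'side']:print(nm,'tri',*tri(cs['top'],pts[nm,'top'][:2],cs['side'],pts[nm,'side'][:2]))
for n in cs:
    c=cs[n];print(n,'slate hsv',cv2.cvtColor(c['frame'],cv2.COLOR_RGB2HSV)[(225,350) if n=='top' else (200,265)],cv2.cvtColor(c['frame'],cv2.COLOR_RGB2HSV)[(165,355) if n=='top' else (240,345)])
    m=mask(c,(95,60,40),(115,140,140),R[n]);m=cv2.morphologyEx(m,cv2.MORPH_OPEN,np.ones((3,3)))
    p=max(cv2.findContours(m,0,1)[0],key=cv2.contourArea)
    h=cv2.convexHull(p)
    q=np.array([onz(c,*x,85)[:2] for x in h[:,0]],np.float32)
    print(n,'platform rect',cv2.minAreaRect(q))
L={'top':(193,196,216,218),'side':(272,340,306,385)}
print('blue jar tri',*tri(cs['top'],(203.5,203.5),cs['side'],(289,355)))
for n in cs:
    c=cs[n];x0,y0,x1,y1=L[n]
    g=c['frame'][y0:y1,x0:x1];cv2.imwrite('pics/lid_%s.png'%n,cv2.resize(g[:,:,::-1],None,fx=12,fy=12,interpolation=0))
    m=mask(c,(0,0,90),(180,110,255),L[n]);print(n,'lid',np.array(cen(m)),'body',np.array(cen(mask(c,(105,150,40),(125,255,255),L[n]))))
a=cv2.resize(cs['top']['frame'][140:245,265:390,::-1],None,fx=4,fy=4,interpolation=cv2.INTER_CUBIC)
b=cv2.resize(cs['side']['frame'][140:275,250:375,::-1],None,fx=4,fy=4,interpolation=cv2.INTER_CUBIC)[:, :]
a=cv2.copyMakeBorder(a[:,:390],0,540-420,0,0,0)
cv2.imwrite('pics/crop1.png',np.hstack([a,b[:,:400]]))
E
python3 m.py
```

```text
red top [311.9 206.3   9.  311.  313.  205.  208. ]
red side [331.2 212.8  34.  330.  333.  208.  219. ]
red tri [499.2 -32.5 130.7] 2.6869147803664353
yel top [305.3 208.6  18.  304.  307.  206.  211. ]
yel side [330.9 223.4  39.  328.  334.  221.  226. ]
yel tri [495.3 -12.4 115. ] 2.2097312325113907
grip top [358.7 195.2  63.  353.  365.  191.  199. ]
grip side [334.5 155.6 105.  332.  337.  147.  164. ]
grip tri [ 518.9 -166.9  198.7] 2.6643461547546226
top slate hsv [107  48 102] [95 63 97]Traceback (most recent call last):
  File "m.py", line 18, in <module>
    p=max(cv2.findContours(m,0,1)[0],key=cv2.contourArea)
ValueError: max() iterable argument is empty
```

```bash
sed -i 's/(95,60,40),(115,140,140)/(88,35,50),(118,130,150)/' m.py; python3 m.py | grep -v -E "^(red|yel|grip)"
```

```text
top slate hsv [103  52 103] [103  55  97]
top platform rect ((562.09326171875, -78.39219665527344), (245.11402893066406, 313.4135437011719), 8.838351249694824)
side slate hsv [100  25 124] [100  51 105]
side platform rect ((559.9660034179688, -76.89195251464844), (245.38027954101562, 318.05517578125), 8.55472469329834)
blue jar tri [514.6 308.9  84.4] 6.2859200821390235
top lid [201.8 204.8 350.  193.  215.  196.  217. ] body [209.  210.6  94.  200.  214.  201.  216. ]
side lid [ 287.7  355.8 1024.   272.   305.   340.   384. ] body [290.6 375.9 382.  274.  303.  357.  384. ]
```

View pics/crop1.png

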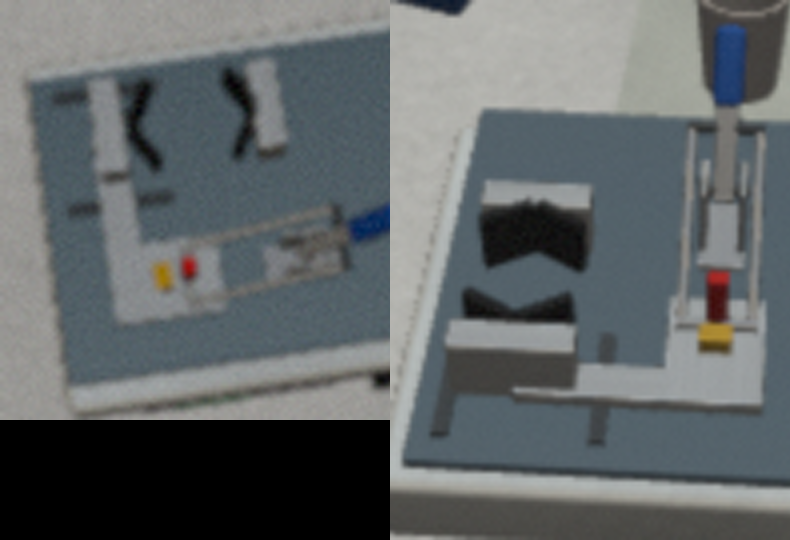

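Yaw is about 8.7° and the shaker centre about (561,-78). Keeper, tab and grip all fall at shaker x ≈ -55, which matches the spec. In the crop, the V vertices are near (136,126) and (245,112) in the left panel. Moving above the blue jar now.

>>> {"api": "send_rows", "payload": {
  "series": [
    [[-38, -16, 2, -19.7, -1], [-38, -16, 2, -19.7, -1], [-38, -16, 2, -19.7, -1], [-38, -16, 2, -19.7, -1], [-38, -16, 2, -19.7, -1], [-38, -16, 2, -19.7, -1], [-38, -16, 2, -19.7, -1], [-38, -16, 2, -19.7, -1], [-38, -16, 2, -19.7, -1], [-38, -16, 2, -19.7, -1], [-38, -16, 2, -19.7, -1], [-38, -16, 2, -19.7, -1]]
  ]
}}

```text
t: 1.5
tool_pos: [513.4, 310.9, 211.3]
tcp_rot: [[-1.0, -0.002, -0.001], [-0.002, 1.0, 0.0], [0.001, 0.0, -1.0]]
ft_force: [0.0, 0.5, -0.2]
finger_gap: 85.4
```

```bash
cat > d.py <<'E'
from h import *
import sys
# usage: d.py x y z yaw(of tool y, deg, world): rows from the present pose
def rows(P,yaw):
    s=r.sense();R=np.array(s['tcp_rot']);d=R.T@(np.array(P)-s['tool_pos'])/10
    cur=np.degrees(np.arctan2(R[1,1],R[0,1]));t=-(yaw-cur);t=(t+90)%180-90
    print('t',round(s['t'],2),'tcp',np.round(s['tool_pos'],1),'yaw',round(cur,1),'shift cm',np.round(d,2),'turn',round(t,1),'F',np.round(s['ft_force'],1),'gap',round(s['finger_gap'],1))
def S(x,y,z=0):  # shaker to world
    a=np.radians(8.7);return np.array([561+x*np.cos(a)-y*np.sin(a),-77.6+x*np.sin(a)+y*np.cos(a),85+z])
def toS(P):
    a=np.radians(8.7);u,v=P[0]-561,P[1]+77.6;return np.array([u*np.cos(a)+v*np.sin(a),-u*np.sin(a)+v*np.cos(a),P[2]-85])
if __name__=='__main__': rows([float(v) for v in sys.argv[1:4]],float(sys.argv[4]))
E
python3 - <<'E'
from d import *
np.set_printoptions(precision=1,suppress=True)
rows((515,309,210),90)
c=cam('wrist','w1.png');print(c['position'],c['attitude'],proj(c,(515,309,95)))
t=cam('top')
for u,v in((299,171.5),(326.2,168)): print('V',toS(onz(t,u,v,132)))
E
```

```text
t 1.5 tcp [513.4 310.9 211.3] yaw 90.1 shift cm [-0.2 -0.2  0.1] turn 0.1 F [ 0.   0.5 -0.2] gap 85.4
[434.7 309.  354.7] [[-0.  -1.  -0.3]
 [ 1.  -0.  -0. ]
 [ 0.  -0.3  1. ]] [317.1 196.6]
V [60.5 76.8 47. ]
V [59.1 -7.6 47. ]
```

View pics/w1.png

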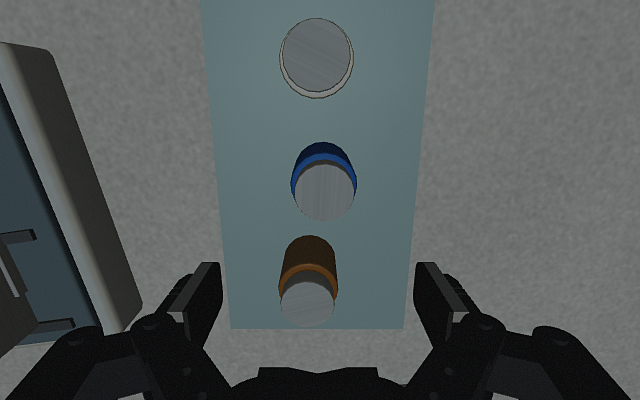

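The wrist view shows the blue jar's lid centred at about (324.5,191.5), with the neighbours clear of the finger paths (the jaws open along y).

```bash
python3 - <<'E'
from d import *
c=cam('wrist')
g=cv2.cvtColor(c['frame'],cv2.COLOR_RGB2HSV);m=cv2.inRange(g,(0,0,100),(180,60,255));z=np.zeros_like(m);z[150:230,285:365]=m[150:230,285:365]
z=cv2.morphologyEx(z,cv2.MORPH_OPEN,np.ones((9,9)))
k=max(cv2.findContours(z,0,1)[0],key=cv2.contourArea);(u,v),rr=cv2.minEnclosingCircle(k)
P=onz(c,u,v,95);Q=onz(c,u+rr,v,95);print(u,v,rr,P,'lid dia',2*np.linalg.norm(Q-P))
rows((P[0],P[1],35),90)
E
```

```text
324.5 208.953125 44.29600524902344 [525.78155794 315.23779867  95.        ] lid dia 73.42065111141684
t 1.65 tcp [513.5 311.  211.5] yaw 90.1 shift cm [-1.22  0.42 17.65] turn 0.1 F [-0.3 -0.2 -0.1] gap 85.3
```

>>> {"api": "send_rows", "payload": {
  "series": [
    [[0.25, 0.42, 4, 0, -1], [0.25, 0.42, 8, 0, -1], [0.25, 0.42, 12, 0, -1], [0.25, 0.42, 15, 0, -1], [0.25, 0.42, 17.6, 0, -1], [0.25, 0.42, 17.6, 0, -1], [0.25, 0.42, 17.6, 0, 1], [0.25, 0.42, 17.6, 0, 1], [0.25, 0.42, 17.6, 0, 1], [0.25, 0.42, 17.6, 0, 1], [0.25, 0.42, 17.6, 0, 1], [0.25, 0.42, 17.6, 0, 1]]
  ],
  "force": 60
}}

```text
t: 2.85
tool_pos: [513.8, 315.0, 38.0]
tcp_rot: [[-1.0, -0.0, 0.004], [-0.0, 1.0, 0.002], [-0.004, 0.002, -1.0]]
ft_force: [-0.9, 0.8, 6.2]
finger_gap: 58.6
```

Jar is gripped (gap 58.6). Lifting it and carrying it past the cradle, so the wrist camera can see the jaws and latch.

>>> {"api": "send_rows", "payload": {
  "series": [
    [[0, 0, -3, 0, 1], [0, 0, -8, 0, 1], [0, 0, -13, 0, 1], [0, 0, -18, 0, 1], [0, -3, -22, 0, 1], [-2, -7, -22, 8, 1], [-4, -11, -22, 16, 1], [-6, -15, -22, 24, 1], [-7, -19.5, -22, 32, 1], [-8, -24, -22, 40, 1], [-9, -28.5, -22, 48, 1], [-10, -33, -22, 56, 1]]
  ]
}}

```text
t: 4.05
tool_pos: [611.8, -18.0, 255.5]
tcp_rot: [[-0.554, 0.832, -0.0], [0.832, 0.554, -0.0], [-0.0, -0.0, -1.0]]
ft_force: [1.1, 0.4, -1.2]
finger_gap: 58.6
```

```bash
python3 d.py 632.8 -117.2 260 8.7
```

```text
t 4.05 tcp [611.8 -18.  255.5] yaw 33.7 shift cm [-9.42 -3.75 -0.45] turn 25.0 F [ 1.1  0.4 -1.2] gap 58.6
```

>>> {"api": "send_rows", "payload": {
  "series": [
    [[-4, -1.6, -0.4, 8, 1], [-8, -3.2, -0.4, 16, 1], [-9.4, -3.7, -0.4, 24, 1], [-9.4, -3.7, -0.4, 25, 1], [-9.4, -3.7, -0.4, 25, 1], [-9.4, -3.7, -0.4, 25, 1]]
  ]
}}

```text
t: 4.65
tool_pos: [633.6, -113.5, 259.2]
tcp_rot: [[-0.16, 0.987, -0.0], [0.987, 0.16, 0.001], [0.001, -0.0, -1.0]]
ft_force: [0.5, -1.1, -2.6]
finger_gap: 58.9
```

```bash
python3 - <<'E'
from d import *
np.set_printoptions(precision=1,suppress=True)
rows((632.8,-117.2,260),8.7)
c=cam('wrist','w2.png');print(c['position'],c['attitude'])
for n,P in (('Vs',(65,76.8,47)),('Vf',(65,-7.6,47)),('tab',(-55,54,40)),('keep',(-55,76,30))): print(n,proj(c,S(*P)))
E
```

```text
t 4.65 tcp [ 633.6 -113.5  259.2] yaw 9.2 shift cm [-0.4 -0.1 -0.1] turn 0.5 F [ 0.5 -1.1 -2.6] gap 58.9
[621.  -37.6 402.6] [[ 1.  -0.2 -0. ]
 [ 0.2  0.9  0.3]
 [-0.  -0.3  1. ]]
Vs [317.7  27.2]
Vf [316.9 143. ]
tab [162.3  60.3]
keep [164.2  31.1]
```

View pics/w2.png

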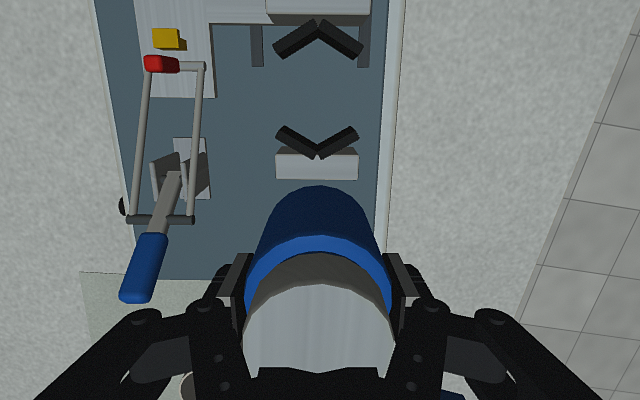

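The wrist view shows the sliding jaw's inner vertex at ~(317,38) and the fixed one's at ~(317,146), with the tips at (283,58) and (284,124). The yellow lip is at (166,38), the red tab at (160,64) and the lever grip at (143,268).

```bash
python3 - <<'E'
from d import *
np.set_printoptions(precision=1,suppress=True)
c=cam('wrist')
g=cv2.cvtColor(c['frame'],cv2.COLOR_RGB2GRAY)
def col(u,a,b): return ' '.join(map(str,g[a:b,u]))
m=(g<60).astype(np.uint8)*255
for nm,(x0,y0,x1,y1) in {'slid':(265,14,370,62),'fix':(268,120,366,162)}.items():
    z=np.zeros_like(m);z[y0:y1,x0:x1]=m[y0:y1,x0:x1];z=cv2.morphologyEx(z,cv2.MORPH_OPEN,np.ones((5,5)))
    k=max(cv2.findContours(z,0,1)[0],key=cv2.contourArea)
    print(nm,cv2.boundingRect(k),cv2.approxPolyDP(k,4,True)[:,0].tolist())
    for p in cv2.approxPolyDP(k,4,True)[:,0]: print(p,toS(onz(c,*p,132))[:2])
for nm,p,z in (('yel',(166,37),30),('tabtop',(152,64),40)): print(nm,toS(onz(c,*p,85+z)))
h=cv2.cvtColor(c['frame'],cv2.COLOR_RGB2HSV);m=cv2.inRange(h,(18,150,130),(35,255,255));k=max(cv2.findContours(m,0,1)[0],key=cv2.contourArea);b=cv2.boundingRect(k);print('yel',b,toS(onz(c,b[0],b[1],115)),toS(onz(c,b[0]+b[2]-8,b[1]+b[3],115)))
E
```

```text
slid (273, 15, 93, 44) [[274, 25], [300, 26], [273, 43], [281, 58], [317, 37], [349, 58], [362, 49], [335, 26], [362, 25], [365, 16], [322, 15], [321, 20], [315, 15], [310, 20], [309, 15], [277, 15]]
[274  25] [33.1 78.1]
[300  26] [52.1 77.6]
[273  43] [32.  66.1]
[281  58] [37.7 55.9]
[317  37] [64.6 70.4]
[349  58] [88.8 56.3]
[362  49] [98.3 62.6]
[335  26] [77.8 77.9]
[362  25] [97.5 78.7]
[365  16] [99.4 84.6]
[322  15] [68.2 84.9]
[321  20] [67.5 81.7]
[315  15] [63.1 84.9]
[310  20] [59.5 81.6]
[309  15] [58.7 84.9]
[277  15] [35.5 84.7]
fix (276, 127, 82, 31) [[276, 134], [288, 146], [279, 153], [308, 157], [354, 154], [346, 146], [357, 140], [351, 127], [317, 144], [287, 127]]
[276 134] [32.2 -0.6]
[288 146] [ 41.7 -10.2]
[279 153] [ 34.2 -15.9]
[308 157] [ 57.9 -19. ]
[354 154] [ 95.6 -16.2]
[346 146] [88.8 -9.8]
[357 140] [97.6 -4.9]
[351 127] [92.3  5.4]
[317 144] [65.2 -8.3]
[287 127] [41.2  5. ]
yel [-54.  72.  30.]
tabtop [-63.2  51.4  40. ]
yel (152, 29, 26, 19) [-64.2  77.6  30. ] [-51.9  64.1  30. ]
```

```bash
python3 - <<'E'
from d import *
p=S(65,30);print(p);rows((p[0],p[1],124),8.7)
E
```

```text
[620.71427804 -38.11323008  85.        ]
t 4.75 tcp [ 633.8 -113.3  259.4] yaw 9.2 shift cm [ 7.63 -0.09 13.55] turn 0.5 F [-0.2  0.1 -2.5] gap 58.8
```

>>> {"api": "send_rows", "payload": {
  "series": [
    [[4, 0, 0, 0.5, 1], [7.6, -0.1, 2, 0.5, 1], [7.6, -0.1, 5, 0.5, 1], [7.6, -0.1, 8, 0.5, 1], [7.6, -0.1, 10, 0.5, 1], [7.6, -0.1, 11.5, 0.5, 1], [7.6, -0.1, 12.5, 0.5, 1], [7.6, -0.1, 13, 0.5, 1], [7.6, -0.1, 13.3, 0.5, 1], [7.6, -0.1, 13.3, 0.5, 1]]
  ]
}}

```text
t: 5.75
tool_pos: [621.4, -39.9, 126.8]
tcp_rot: [[-0.148, 0.989, 0.001], [0.989, 0.148, -0.0], [-0.0, 0.001, -1.0]]
ft_force: [-0.5, -0.6, -2.1]
finger_gap: 58.6
```

```bash
python3 - <<'E'
from d import *
p=S(65,30);rows((p[0],p[1],123),8.7);print(toS(r.sense()['tool_pos']))
for n in ('top','side'):
  c=cam(n)
  f=c['frame'][140:250,265:390] if n=='top' else c['frame'][140:280,250:375]
  cv2.imwrite('pics/p_%s.png'%n,cv2.resize(f[:,:,::-1],None,fx=4,fy=4,interpolation=cv2.INTER_CUBIC))
E
```

```text
t 5.75 tcp [621.4 -39.9 126.8] yaw 8.5 shift cm [ 0.19 -0.04  0.38] turn -0.2 F [-0.5 -0.6 -2.1] gap 58.6
[65.44008668 28.09369754 41.83650791]
```

>>> {"api": "send_rows", "payload": {
  "series": [
    [[0.2, 0, 0.15, 0, 1], [0.2, 0, 0.3, 0, 1], [0.2, 0, 0.4, 0, 1], [0.2, 0, 0.4, 0, 1]]
  ]
}}

```text
t: 6.25
tool_pos: [620.9, -37.7, 123.0]
tcp_rot: [[-0.148, 0.989, 0.0], [0.989, 0.148, 0.0], [0.0, 0.0, -1.0]]
ft_force: [-2.1, 0.7, 2.6]
finger_gap: 58.6
```

Touchdown (Fz went from -2.1 to +2.6). Releasing and rising.

>>> {"api": "send_rows", "payload": {
  "series": [
    [[0, 0, 0, 0, -0.2], [0, 0, 0, 0, -1], [0, 0, 0, 0, -1], [0, 0, 0, 0, -1], [0, 0, -2, 0, -1], [0, 0, -5, 0, -1], [0, 0, -9, 0, -1], [0, 0, -13, 0, -1], [0, 0, -17, 0, -1], [-3, 0, -20, 0, -1], [-6, 0, -21, 0, -1], [-6, 0, -21, 0, -1]]
  ]
}}

```text
t: 7.45
tool_pos: [630.8, -100.8, 335.2]
tcp_rot: [[-0.145, 0.989, 0.005], [0.989, 0.145, -0.003], [-0.004, 0.004, -1.0]]
ft_force: [0.3, -0.5, -0.4]
finger_gap: 85.2
```

```bash
python3 - <<'E'
from d import *
np.set_printoptions(precision=1,suppress=True)
rows(S(-55,54,100),8.7)
c=cam('wrist','w3.png')
print([proj(c,S(*p)) for p in ((65,31,95),(-55,76,30),(-55,54,40))])
E
```

```text
t 7.45 tcp [ 630.8 -100.8  335.2] yaw 8.3 shift cm [  8.7 -12.2  14.9] turn -0.4 F [ 0.3 -0.5 -0.4] gap 85.2
[array([316.2, 107.8]), array([196.8,  59.6]), array([196.1,  82.5])]
```

View pics/w3.png

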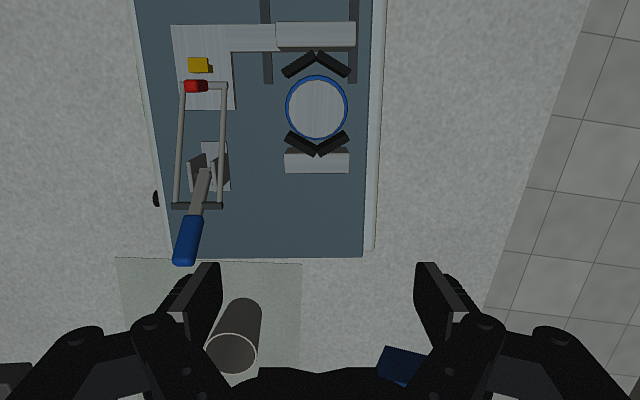

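The jar stands upright between the jaws: its lid centre at (317,107) is where I predicted it. The yellow lip is at (199,64), the red tab at (194,86) and the grip at (188,238). Locating the tab and lever with two views.

```bash
python3 - <<'E'
from d import *
np.set_printoptions(precision=1,suppress=True)
c=cam('wrist');h=cv2.cvtColor(c['frame'],cv2.COLOR_RGB2HSV)
m=cv2.inRange(h,(0,150,60),(8,255,255))|cv2.inRange(h,(172,150,60),(180,255,255));m[150:]=0
k=max(cv2.findContours(m,0,1)[0],key=cv2.contourArea);b=cv2.boundingRect(k);print('red',b)
print('V along row',[int(x) for x in h[b[1]+b[3]//2,b[0]-1:b[0]+b[2]+1,2]])
for z in (58,): print([toS(onz(c,u,b[1]+b[3]/2,85+z)) for u in (b[0],b[0]+b[2])])
print('col ys',[toS(onz(c,b[0]+5,v,85+58))[1] for v in (b[1],b[1]+b[3])], 'foot right-end at z22', toS(onz(c,b[0]+b[2],b[1]+b[3]/2,85+22)))
m=cv2.inRange(h,(18,150,130),(35,255,255));k=max(cv2.findContours(m,0,1)[0],key=cv2.contourArea);x=cv2.boundingRect(k);print('yel',x,[toS(onz(c,x[0]+8,v,115))[1] for v in (x[1],x[1]+x[3])])
m=cv2.inRange(h,(105,150,60),(125,255,255));m[:,:150]=0;m[:,215:]=0;m[270:]=0
rc=cv2.minAreaRect(max(cv2.findContours(m,0,1)[0],key=cv2.contourArea));print('grip',rc)
for L in (79,):
  for t in (120,125,130): print(t,proj(c,S(-55,-38+L*np.cos(np.radians(t)),45+L*np.sin(np.radians(t)))))
E
```

```text
red (184, 82, 15, 13)
V along row [120, 64, 115, 131, 132, 130, 131, 132, 133, 132, 133, 135, 129, 113, 105, 69, 40]
[array([-61.5,  50.5,  58. ]), array([-47.2,  50.4,  58. ])]
col ys [np.float64(56.27453899243382), np.float64(44.56671136215325)] foot right-end at z22 [-59.3  50.9  22. ]
yel (190, 73, 14, 2) [np.float64(65.73835360951055), np.float64(63.834522106579264)]
grip ((186.14576721191406, 243.49256896972656), (21.72601318359375, 52.72879409790039), 10.080597877502441)
120 [186.2 235.9]
125 [188.5 240.1]
130 [190.9 243.5]
```

```bash
python3 - <<'E'
from d import *
rows(S(-54.5,51,36),8.7)
E
```

```text
t 7.55 tcp [629.6 -97.7 332. ] yaw 8.4 shift cm [  8.06 -11.96  21.11] turn -0.3 F [ 0.3  0.  -1.4] gap 85.1
```

>>> {"api": "send_rows", "payload": {
  "series": [
    [[2, -4, 2, -0.3, -1], [4, -8, 5, -0.3, -1], [6, -11, 9, -0.3, -1], [8, -12, 13, -0.3, -0.3], [8, -12, 16, -0.3, -0.3], [8, -12, 17, -0.3, -0.3], [8, -12, 17, -0.3, -0.3], [8, -12, 17, -0.3, -0.3]]
  ]
}}

```text
t: 8.35
tool_pos: [500.3, -36.0, 163.7]
tcp_rot: [[-0.153, 0.988, 0.002], [0.988, 0.153, -0.0], [-0.001, 0.002, -1.0]]
ft_force: [0.9, 0.7, 0.8]
finger_gap: 55.3
```

```bash
python3 - <<'E'
from d import *
rows(S(-54.5,51,36),8.7)
c=cam('wrist','w4.png')
E
```

```text
t 8.35 tcp [500.3 -36.  163.7] yaw 8.8 shift cm [ 0.07 -0.09  4.27] turn 0.1 F [0.9 0.7 0.8] gap 55.3
```

View pics/w4.png

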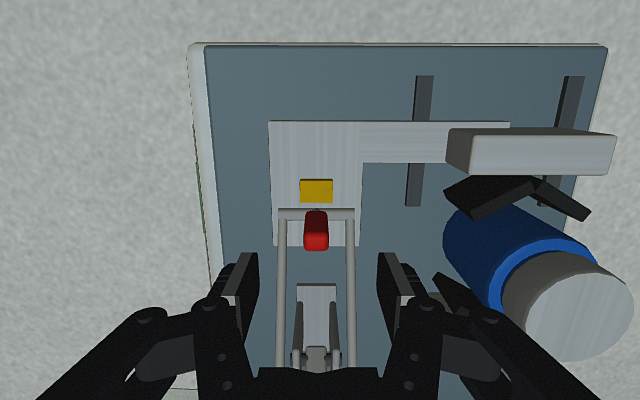

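The tab is centred between the fingers at (316,230), with the bar at (316,214) and the yellow lip at (316,190). Descending and gripping.

>>> {"api": "send_rows", "payload": {
  "series": [
    [[0.1, -0.1, 2, 0, -0.3], [0.1, -0.1, 3.5, 0, -0.3], [0.1, -0.1, 4.2, 0, -0.3], [0.1, -0.1, 4.2, 0, -0.3], [0.1, -0.1, 4.2, 0, 1], [0.1, -0.1, 4.2, 0, 1], [0.1, -0.1, 4.2, 0, 1], [0.1, -0.1, 4.2, 0, 1], [0.1, -0.1, 4.2, 0, 1], [0.1, -0.1, 4.2, 0, 1]]
  ],
  "force": 30
}}

```text
t: 9.4
tool_pos: [498.6, -35.2, 121.3]
tcp_rot: [[-0.153, 0.988, 0.001], [0.988, 0.153, -0.0], [-0.001, 0.001, -1.0]]
ft_force: [-1.6, -0.5, 6.3]
finger_gap: 13.5
```

```bash
python3 - <<'E'
from d import *
rows(S(-54.5,51,36),8.7);print(toS(r.sense()['tool_pos']))
c=cam('wrist')
for y in (50,52,54,56,58): print(y,proj(c,S(-55,y,16)))
cv2.imwrite('pics/w5.png',cv2.resize(c['frame'][150:300,220:420,::-1],None,fx=3,fy=3))
E
```

```text
t 9.4 tcp [498.6 -35.2 121.3] yaw 8.8 shift cm [-0.04  0.08  0.03] turn 0.1 F [-1.6 -0.5  6.3] gap 13.5
[-55.30677885  51.40086119  36.32445834]
50 [318.82691741 245.51029912]
52 [318.83661756 242.13663221]
54 [318.84638445 238.73975549]
56 [318.85621876 235.31942862]
58 [318.8661212  231.87540791]
```

View pics/w5.png

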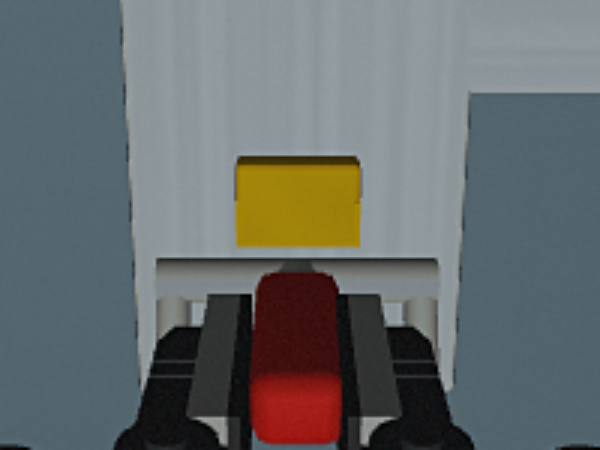

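Tab gripped (gap 13.5); the bar is at crop row 279, i.e. y ≈ 51.5. Before moving I'll compute the keeper position from the lip's +y edge (crop row 157).

```bash
python3 - <<'E'
from d import *
c=cam('wrist')
print('lip +y edge',toS(onz(c,318.8,202.5,115)),'-y edge at 30',toS(onz(c,318.8,216.5,115)), 'post foot',toS(onz(c,318.8,232.3,97)),'bar',toS(onz(c,318.8,243,101)))
E
```

```text
lip +y edge [-55.15909067  79.12870445  30.        ] -y edge at 30 [-55.14072069  72.04109596  30.        ] post foot [-55.01058526  56.02575328  12.        ] bar [-55.01852242  51.48939223  16.        ]
```

>>> {"api": "send_rows", "payload": {
  "series": [
    [[0, 0, -0.7, 0, 1], [0, 0, -1.4, 0, 1], [0, 0, -2.1, 0, 1], [0.3, 0, -2.8, 0, 1], [0.8, 0, -3, 0, 1], [1.4, 0, -3, 0, 1], [1.4, 0, -3, 0, 1]]
  ]
}}

```text
t: 10.2
tool_pos: [496.3, -21.0, 151.1]
tcp_rot: [[-0.154, 0.988, 0.002], [0.988, 0.154, -0.001], [-0.001, 0.001, -1.0]]
ft_force: [2.5, -1.2, 2.6]
finger_gap: 13.0
```

```bash
python3 - <<'E'
from d import *
rows(S(-55,87,36),8.7);print(toS(r.sense()['tool_pos']))
c=cam('wrist')
cv2.imwrite('pics/w6.png',cv2.resize(c['frame'][150:300,220:420,::-1],None,fx=3,fy=3))
E
```

```text
t 10.2 tcp [496.3 -21.  151.1] yaw 8.8 shift cm [2.13 0.04 3.01] turn 0.1 F [ 2.5 -1.2  2.6] gap 13.0
[-55.38157567  65.75327376  66.10275408]
```

View pics/w6.png

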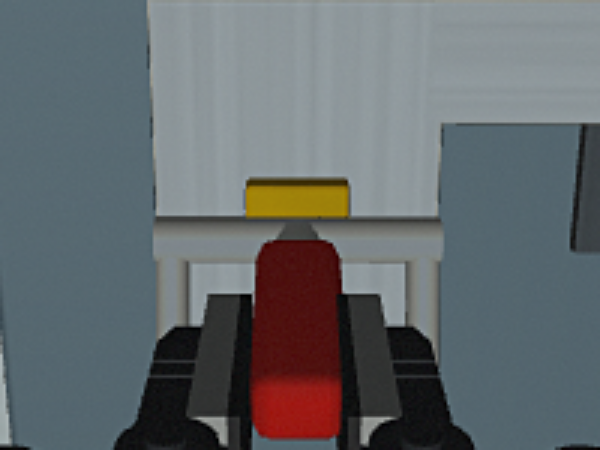

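The bar is now over the yellow lip (crop rows 218–260) and higher than it. Carrying on over and down behind the lip; keeper y ≈ 77, so the target bar y is ≈ 88.

>>> {"api": "send_rows", "payload": {
  "series": [
    [[0.7, 0, 0, 0, 1], [1.4, 0, 0, 0, 1], [2, 0, 0, 0, 1], [2.3, 0, 0, 0, 1], [2.3, 0, 0.4, 0, 1], [2.3, 0, 1.1, 0, 1], [2.3, 0, 1.8, 0, 1], [2.3, 0, 2.4, 0, 1], [2.3, 0, 2.8, 0, 1], [2.3, 0, 2.9, 0, 1], [2.3, 0, 2.9, 0, 1]]
  ]
}}

```text
t: 11.35
tool_pos: [492.2, 1.5, 121.7]
tcp_rot: [[-0.153, 0.988, -0.001], [0.988, 0.153, 0.0], [0.0, -0.001, -1.0]]
ft_force: [-0.8, 1.3, 6.6]
finger_gap: 13.4
```

```bash
python3 - <<'E'
from d import *
rows(S(-55,88,36),8.7);print(toS(r.sense()['tool_pos']))
c=cam('wrist')
for y in (84,88,92): print(y,proj(c,S(-55,y,16)))
cv2.imwrite('pics/w7.png',cv2.resize(c['frame'][150:300,220:420,::-1],None,fx=3,fy=3))
E
```

```text
t 11.35 tcp [492.2   1.5 121.7] yaw 8.8 shift cm [-0.06  0.11  0.07] turn 0.1 F [-0.8  1.3  6.6] gap 13.4
[-56.05379035  88.60749383  36.65932235]
84 [320.28374178 250.61045923]
88 [320.31048506 243.92082067]
92 [320.33759515 237.13942664]
```

View pics/w7.png

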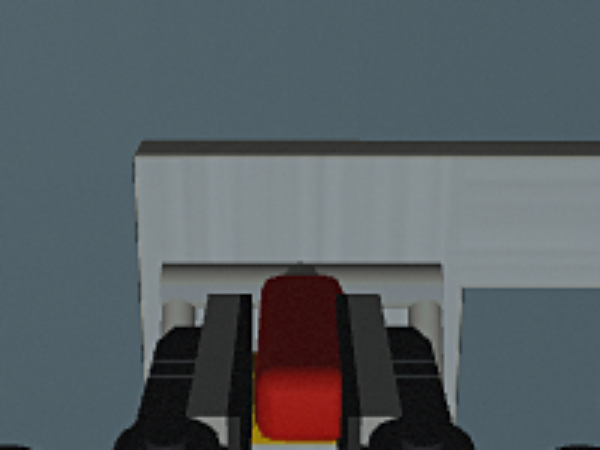

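The bar is on the floor at crop row 286 (y ≈ 87), behind the hook whose yellow shows at (258,430). Releasing and rising.

>>> {"api": "send_rows", "payload": {
  "series": [
    [[0, 0, 0, 0, -0.2], [0, 0, 0, 0, -0.3], [0, 0, 0, 0, -0.3], [0, 0, -1, 0, -0.3], [0, 0, -4, 0, -0.3], [0, 0, -8, 0, -0.3], [0, 0, -12, 0, -0.3], [0, 0, -16, 0, -0.3], [0, 0, -17, 0, -0.3], [0, 0, -17, 0, -0.3]]
  ]
}}

```text
t: 12.4
tool_pos: [493.4, 1.4, 294.0]
tcp_rot: [[-0.153, 0.988, 0.005], [0.988, 0.153, -0.001], [-0.001, 0.004, -1.0]]
ft_force: [0.5, 0.3, -0.6]
finger_gap: 55.4
```

```bash
sed 's/^for n in cs:$/raise SystemExit/' m.py > m2.py; python3 m2.py > o.txt; python3 - <<'E'
from d import *
print(open('o.txt').read())
rows(S(-55,0,150),8.7);print(toS(r.sense()['tool_pos']))
t=cam('top');s=cam('side')
a=t['frame'][140:245,265:390,::-1];b=s['frame'][140:275,250:375,::-1]
a=cv2.copyMakeBorder(a,0,30,0,0,0);cv2.imwrite('pics/c8.png',cv2.resize(np.hstack([a,b]),None,fx=3,fy=3,interpolation=cv2.INTER_CUBIC))
E
```

```text
t 12.4 tcp [493.4   1.4 294. ] yaw 8.8 shift cm [-8.83 -0.05  5.91] turn 0.1 F [ 0.5  0.3 -0.6] gap 55.4
[-54.88739048  88.36896197 209.01766879]  File "m2.py", line 16
    c=cs[n];print(n,'slate hsv',cv2.cvtColor(c['frame'],cv2.COLOR_RGB2HSV)[(225,350) if n=='top' else (200,265)],cv2.cvtColor(c['frame'],cv2.COLOR_RGB2HSV)[(165,355) if n=='top' else (240,345)])
IndentationError: unexpected indent
```

View pics/c8.png

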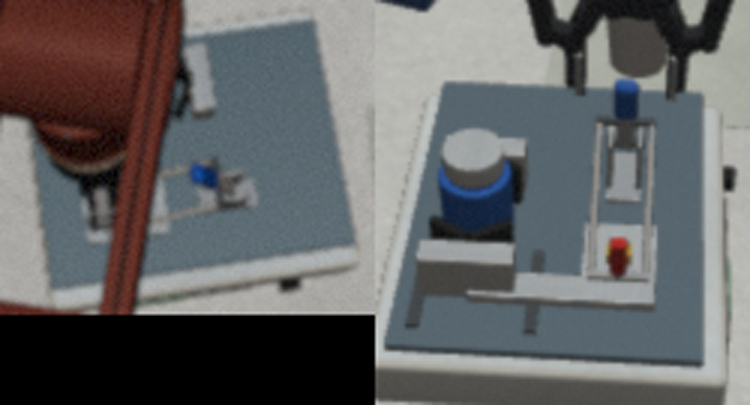

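In the side view, the tab at (618,257) and the bar at row 276 are on the +y side of the yellow hook, so it is hooked. The lever stands up with its grip at (627,100), or (204,175) in the top view. Triangulating it.

```bash
cat > lev.py <<'E'
from d import *
np.set_printoptions(precision=1,suppress=True)
def blob(c,roi,lo=(105,150,50),hi=(125,255,255)):
    h=cv2.cvtColor(c['frame'],cv2.COLOR_RGB2HSV);m=cv2.inRange(h,np.array(lo),np.array(hi));z=np.zeros_like(m);x0,y0,x1,y1=roi;z[y0:y1,x0:x1]=m[y0:y1,x0:x1]
    y,x=np.nonzero(z);return (x.mean(),y.mean(),len(x)) if len(x) else (0,0,0)
t=cam('top');s=cam('side')
a=blob(t,(310,180,385,225));b=blob(s,(318,140,350,235));P,e=tri(t,a[:2],s,b[:2]);Q=toS(P)
print('grip',a,b,Q,e,'angle',np.degrees(np.arctan2(Q[2]-45,Q[1]+38)),'radius',np.hypot(Q[2]-45,Q[1]+38))
for nm,lo,hi in(('red',(0,150,60),(6,255,255)),('yel',(18,140,80),(35,255,255))):
    a=blob(t,(285,190,330,225),lo,hi);b=blob(s,(318,190,350,250),lo,hi)
    print(nm,a,b,'side-only at x=-55:',end=' ')
    p,d=ray(s,b[0],b[1]);A=toS(p);B=toS(p+d);k=(-55-A[0])/(B[0]-A[0]) if abs(B[0]-A[0])>1e-6 else 0
    print(toS(onz(s,b[0],b[1],85+(40 if nm=='red' else 28))))
E
python3 lev.py
```

```text
grip (np.float64(332.4390243902439), np.float64(198.14634146341464), 41) (np.float64(333.375), np.float64(172.65625), 64) [-54.7  -5.6 122.6] 3.5829443590083794 angle 67.31794256374467 radius 84.13878308179862
red (np.float64(309.79487179487177), np.float64(205.96794871794873), 156) (np.float64(330.5135135135135), np.float64(224.21621621621622), 37) side-only at x=-55: [-55.4  86.3  40. ]
yel (0, 0, 0) (np.float64(334.0), np.float64(224.0), 3) side-only at x=-55: [-63.6  74.3  28. ]
```

>>> {"api": "send_rows", "payload": {
  "series": [
    [[-3, 0, 0, 0, -0.3], [-6.5, 0, 0, 0, -0.3], [-9.5, 0, 0, 0, -0.3], [-9.5, 0, 2.5, 0, -0.3], [-9.5, 0, 5.5, 0, -0.3], [-9.5, 0, 8.5, 0, -0.3], [-9.5, 0, 10.3, 0, -0.3], [-9.5, 0, 10.3, 0, -0.3]]
  ]
}}

```text
t: 13.4
tool_pos: [503.5, -91.2, 183.1]
tcp_rot: [[-0.153, 0.988, -0.009], [0.988, 0.153, 0.003], [0.004, -0.009, -1.0]]
ft_force: [-0.8, 0.3, -0.6]
finger_gap: 55.9
```

```bash
python3 - <<'E'
from d import *
np.set_printoptions(precision=1,suppress=True)
rows(S(-55,-7,106),8.7);print(toS(r.sense()['tool_pos']))
c=cam('wrist','w9.png');h=cv2.cvtColor(c['frame'],cv2.COLOR_RGB2HSV);m=cv2.inRange(h,(105,150,40),(125,255,255));m[:,:200]=0;m[:,430:]=0;m[:100]=0
k=max(cv2.findContours(m,0,1)[0],key=cv2.contourArea);print(cv2.boundingRect(k),cv2.contourArea(k))
print('exp grip centre',[ (th,proj(c,S(-55,-39+105*np.cos(np.radians(th)),45+105*np.sin(np.radians(th))))) for th in (62,67,72)])
E
python3 lev.py | head -1
```

```text
t 13.4 tcp [503.5 -91.2 183.1] yaw 8.8 shift cm [-0.2  0.4 -0.8] turn 0.1 F [-0.8  0.3 -0.6] gap 55.9
[-58.9  -4.8  98.1]
(301, 273, 55, 55) 2471.0
exp grip centre [(62, array([328.9, 276.4])), (67, array([328.9, 303.1])), (72, array([328.9, 329.7]))]
grip (0, 0, 0) (np.float64(333.3538461538462), np.float64(172.63076923076923), 65) [ 49.7 503.6 675. ] 287.3305924342397 angle 49.31195440297398 radius 830.821311707161
```

>>> {"api": "send_rows", "payload": {
  "series": [
    [[0, 0, 0, 0, -0.3], [0, 0, 0, 0, -0.3]]
  ]
}}

```text
t: 13.75
tool_pos: [507.6, -92.5, 189.6]
tcp_rot: [[-0.153, 0.988, 0.002], [0.988, 0.153, -0.001], [-0.001, 0.002, -1.0]]
ft_force: [-0.3, 0.6, -0.4]
finger_gap: 55.7
```

Settled on target. Closing gently on the grip.

>>> {"api": "send_rows", "payload": {
  "series": [
    [[0, 0, 0, 0, 1], [0, 0, 0, 0, 1], [0, 0, 0, 0, 1], [0, 0, 0, 0, 1], [0, 0, 0, 0, 1]]
  ],
  "force": 25
}}

```text
t: 14.25
tool_pos: [507.8, -92.2, 188.9]
tcp_rot: [[-0.153, 0.988, 0.002], [0.988, 0.153, -0.0], [-0.0, 0.002, -1.0]]
ft_force: [5.0, 0.8, 0.6]
finger_gap: 19.7
```

```bash
python3 - <<'E'
import numpy as np
R=86
for a0,a1 in ((68,110),(110,150),(150,181)):
    for th in np.linspace(a0,a1,8):
        d=lambda f:R*np.array([np.cos(np.radians(f)),-np.sin(np.radians(f))])
        print(round(th),np.round((d(th)-d(a0))/10,1))
E
```

```text
68 [0. 0.]
74 [-0.9 -0.3]
80 [-1.7 -0.5]
86 [-2.6 -0.6]
92 [-3.5 -0.6]
98 [-4.4 -0.5]
104 [-5.3 -0.4]
110 [-6.2 -0.1]
110 [0. 0.]
116 [-0.8  0.3]
121 [-1.5  0.7]
127 [-2.3  1.2]
133 [-2.9  1.8]
139 [-3.5  2.4]
144 [-4.   3.1]
150 [-4.5  3.8]
150 [0. 0.]
154 [-0.3  0.6]
159 [-0.6  1.2]
163 [-0.8  1.8]
168 [-1.   2.5]
172 [-1.1  3.1]
177 [-1.1  3.8]
181 [-1.2  4.5]
```

Gripped (19.7 mm, matching the 20 mm grip). First part of the arc:

>>> {"api": "send_rows", "payload": {
  "series": [
    [[-0.9, 0, -0.3, 0, 1], [-1.7, 0, -0.5, 0, 1], [-2.6, 0, -0.6, 0, 1], [-3.5, 0, -0.6, 0, 1], [-4.4, 0, -0.5, 0, 1], [-5.3, 0, -0.4, 0, 1], [-6.2, 0, -0.1, 0, 1], [-6.2, 0, -0.1, 0, 1]]
  ]
}}

```text
t: 15.05
tool_pos: [517.1, -153.4, 189.5]
tcp_rot: [[-0.153, 0.988, 0.002], [0.988, 0.153, 0.001], [0.001, 0.002, -1.0]]
ft_force: [5.4, 2.0, -1.0]
finger_gap: 19.7
```

```bash
cat > b.py <<'E'
from lev import *
rows(S(-55,-39+86*np.cos(np.radians(110)),26+86*np.sin(np.radians(110))),8.7);print(toS(r.sense()['tool_pos']))
E
python3 b.py
```

```text
grip (np.float64(348.1111111111111), np.float64(197.44444444444446), 9) (np.float64(334.18110236220474), np.float64(157.4488188976378), 127) [-57.9 -49.2 132.9] 3.2609793808079948 angle 97.24170590804273 radius 88.62136137993491
red (np.float64(320.09364548494983), np.float64(210.0267558528428), 299) (np.float64(331.2162162162162), np.float64(216.78378378378378), 37) side-only at x=-55: [-56.   62.2  40. ]
yel (np.float64(311.3333333333333), np.float64(206.33333333333334), 3) (np.float64(329.5), np.float64(218.25), 4) side-only at x=-55: [-51.9  56.3  28. ]
t 15.15 tcp [ 517.1 -153.3  189.4] yaw 8.8 shift cm [-0.  -0.  -0.2] turn 0.1 F [4.5 1.8 0.2] gap 19.6
[-54.9 -68.2 104.4]
```

The tab has moved from y 86 to 62 and the keeper has come with it, so the loop is hooked and drawing the jaw in. Continuing.

>>> {"api": "send_rows", "payload": {
  "series": [
    [[-0.8, 0, 0.3, 0, 1], [-1.5, 0, 0.7, 0, 1], [-2.3, 0, 1.2, 0, 1], [-2.9, 0, 1.8, 0, 1], [-3.5, 0, 2.4, 0, 1], [-4, 0, 3.1, 0, 1], [-4.5, 0, 3.8, 0, 1], [-4.5, 0, 3.8, 0, 1]]
  ]
}}

```text
t: 15.95
tool_pos: [524.1, -198.8, 151.8]
tcp_rot: [[-0.153, 0.988, 0.002], [0.988, 0.153, -0.001], [-0.001, 0.002, -1.0]]
ft_force: [4.4, -0.1, 3.2]
finger_gap: 19.6
```

```bash
python3 b.py
```

```text
grip (np.float64(360.6222222222222), np.float64(196.84444444444443), 45) (np.float64(334.5736434108527), np.float64(156.54263565891472), 129) [-57.1 -88.1 105.1] 1.0367800098953677 angle 129.8166976653829 radius 78.21507566618585
red (np.float64(322.4375), np.float64(214.03125), 32) (np.float64(331.35897435897436), np.float64(212.87179487179486), 39) side-only at x=-55: [-55.8  49.3  40. ]
yel (np.float64(313.0), np.float64(209.5), 2) (np.float64(328.0), np.float64(217.0), 3) side-only at x=-55: [-48.   52.3  28. ]
t 16.05 tcp [ 524.1 -198.6  152.2] yaw 8.8 shift cm [ 4.5 -0.  -4. ] turn 0.1 F [ 4.8 -1.   3.9] gap 19.7
[ -54.8 -114.    67.2]
```

>>> {"api": "send_rows", "payload": {
  "series": [
    [[-0.3, 0, 0.6, 0, 1], [-0.6, 0, 1.2, 0, 1], [-0.8, 0, 1.8, 0, 1], [-1, 0, 2.5, 0, 1], [-1.1, 0, 3.1, 0, 1], [-1.1, 0, 3.7, 0, 1], [-1.2, 0, 4.2, 0, 1], [-1.2, 0, 4.4, 0, 1], [-1.2, 0, 4.4, 0, 1]]
  ]
}}

```text
t: 16.95
tool_pos: [525.9, -210.6, 107.4]
tcp_rot: [[-0.153, 0.988, 0.002], [0.988, 0.153, -0.001], [-0.002, 0.002, -1.0]]
ft_force: [5.9, -3.3, 0.6]
finger_gap: 19.6
```

```bash
python3 b.py
```

```text
grip (np.float64(363.1081081081081), np.float64(198.45945945945945), 37) (np.float64(334.32142857142856), np.float64(163.72619047619048), 84) [-56.8 -99.4  71.9] 0.6184534254860944 angle 156.29810544016934 radius 67.03417037249379
red (np.float64(312.7692307692308), np.float64(206.30769230769232), 13) (np.float64(331.3695652173913), np.float64(212.82608695652175), 46) side-only at x=-55: [-55.8  49.1  40. ]
yel (np.float64(312.5), np.float64(210.0), 2) (np.float64(330.4), np.float64(217.2), 5) side-only at x=-55: [-53.9  52.6  28. ]
t 17.05 tcp [ 525.9 -210.6  107.5] yaw 8.8 shift cm [ 5.8  0.  -8.4] turn 0.1 F [ 6.5 -3.8  0.8] gap 19.9
[ -54.8 -126.1   22.5]
```

>>> {"api": "send_rows", "payload": {
  "series": [
    [[0, 0, 0, 0, -0.2], [0, 0, 0, 0, -0.3], [0, 0, 0, 0, -0.3], [0, 0, -2, 0, -0.3], [0, 0, -6, 0, -0.3], [0, 0, -10, 0, -0.3], [0, 0, -15, 0, -0.3], [-3, 0, -20, 0, -0.3], [-6, 0, -23, 0, -0.3], [-6, 0, -23, 0, -0.3], [-6, 0, -23, 0, -0.3]]
  ]
}}

```text
t: 18.15
tool_pos: [534.1, -269.8, 337.7]
tcp_rot: [[-0.152, 0.988, 0.001], [0.988, 0.152, -0.0], [-0.0, 0.0, -1.0]]
ft_force: [0.4, -0.6, 0.3]
finger_gap: 55.5
```

```bash
python3 b.py; python3 - <<'E'
from d import *
s=cam('side');w=cam('wrist','w10.png')
a=cv2.resize(s['frame'][140:275,250:375,::-1],None,fx=4,fy=4,interpolation=cv2.INTER_CUBIC)[:,:500]
b=cv2.resize(w['frame'][:,:,::-1],(300,188)) 
b=cv2.copyMakeBorder(b,0,540-188,0,0,0)
t=cam('top');b[190:190+315]=cv2.resize(t['frame'][140:245,275:375,::-1],(300,315),interpolation=cv2.INTER_CUBIC)
cv2.imwrite('pics/last.png',np.hstack([a,b]))
np.set_printoptions(precision=1,suppress=True)
print('proj flat tip/ pivot side',proj(s,S(-55,-144,45)),proj(s,S(-55,-39,45)),'wrist jar lid pred',proj(w,S(65,21,95)))
E
```

```text
grip (0, 0, 0) (np.float64(334.3125), np.float64(165.015625), 64) [ 48.5 500.3 676.9] 285.0704017881535 angle 49.570645308566704 radius 830.1031793825692
red (np.float64(313.0), np.float64(206.3846153846154), 13) (np.float64(331.44897959183675), np.float64(212.55102040816325), 49) side-only at x=-55: [-56.   48.2  40. ]
yel (np.float64(313.0), np.float64(210.0), 1) (np.float64(329.5), np.float64(217.25), 4) side-only at x=-55: [-51.7  52.9  28. ]
t 18.25 tcp [ 533.4 -268.2  335.2] yaw 8.8 shift cm [11.6  0.2 14.4] turn 0.1 F [-0.1  1.  -0.8] gap 55.4
[ -56.1 -184.3  250.2]
proj flat tip/ pivot side [334.1 161. ] [332.6 186.7] wrist jar lid pred [483.4 -87.9]
```

View pics/last.png

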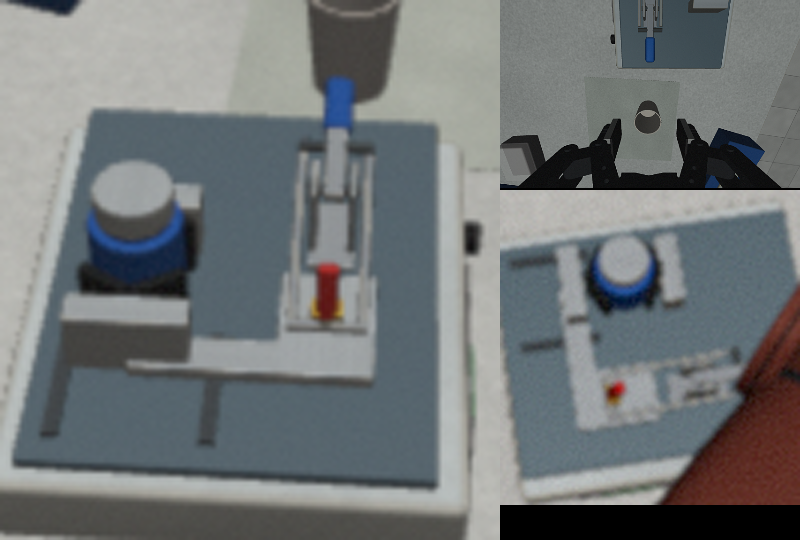

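The last view (side crop on the left) shows the jar upright with a jaw on each side, and the bar at (328,325) on the +y side of the yellow, which shows on both sides of the tab. The grip runs from (340,78) to (338,133). I'll check the lever angle numerically from the wrist and side views, and look for any drift.

```bash
python3 - <<'E'
from d import *
np.set_printoptions(precision=1,suppress=True)
def blob(c,roi):
    h=cv2.cvtColor(c['frame'],cv2.COLOR_RGB2HSV);m=cv2.inRange(h,(105,150,50),(125,255,255));z=np.zeros_like(m);x0,y0,x1,y1=roi;z[y0:y1,x0:x1]=m[y0:y1,x0:x1]
    y,x=np.nonzero(z);return x.mean(),y.mean(),len(x),y.min(),y.max()
for i in range(2):
    s=cam('side');w=cam('wrist')
    a=blob(s,(318,140,350,200));b=blob(w,(290,60,345,150))
    P,e=tri(s,a[:2],w,b[:2]);print(np.array(a),np.array(b),toS(P),e)
for th in (150,160,170,178,183):
    f=lambda L:S(-55,-39+L*np.cos(np.radians(th)),45+L*np.sin(np.radians(th)))
    print(th,[ (proj(c,f(79))[1],proj(c,f(105))[1],proj(c,f(53))[1]) for c in (s,w)])
E
```

```text
[334.4 165.1  65.  160.  171. ] [ 319.2  104.6 1013.    79.   131. ] [ -55.7 -117.4   52.3] 1.3517071557191707
[334.4 165.1  65.  160.  171. ] [ 318.5  104.1 1034.    78.   131. ] [ -55.9 -117.4   52.3] 1.0552246802466039
150 [(np.float64(158.10298179348717), np.float64(148.9278410009571), np.float64(167.39917797448254)), (np.float64(93.39070831522531), np.float64(120.47579590404074), np.float64(67.29561314966516))]
160 [(np.float64(160.39143129094433), np.float64(152.0816196741072), np.float64(168.87568459280646)), (np.float64(99.97953744253216), np.float64(127.66524200940371), np.float64(72.47297918003478))]
170 [(np.float64(163.39501693959838), np.float64(156.13699777119368), np.float64(170.85663341098248)), (np.float64(103.5696655963486), np.float64(130.83459934969324), np.float64(75.7030148336418))]
178 [(np.float64(166.2440426769924), np.float64(159.93603123278632), np.float64(172.76049683152084)), (np.float64(104.45994629982827), np.float64(130.8457451360212), np.float64(76.93091499884878))]
183 [(np.float64(168.19889357320235), np.float64(162.52476595752046), np.float64(174.07632568313855)), (np.float64(104.19413840320045), np.float64(129.8449771926944), np.float64(77.11280273700777))]
```

The grip's visible top surface is at height 52.3 mm, which is a flat lever (45 + 7 mm), and nothing moved between readings. Handing in.

```bash
python3 -c "
from rig import r
print(r.job_done(), r.sense()['t'])"
```

```text
the job is handed in; nothing more can be done
the job is handed in; nothing more can be done
```

The job was handed in at about 18.5 s of the 64 s allowed. The blue jar stands in the cradle, the loop is over the keeper hook and the lever is thrown flat.

**What I did**
- **Jar:** I gripped the blue jar, set it down mid-gap between the V jaws (a clear touch on the platform) and let go.
- **Loop:** I lifted it by the red tab over the yellow lip and set the bar on the floor about 10 mm behind the keeper.
- **Lever:** I gripped the blue lever and took it through its arc until it lay flat, then moved the arm clear.

**What the last checks showed**
- **Lever:** its top surface measured 52 mm above the platform, and a flat lever should give 52 mm. Two readings in a row agreed.
- **Loop and clamp:** the bar is on the +y side of the hook, with the jaws closed on the upright jar. The keeper and jaw moved inward as the lever was thrown.
- **Beaker:** it was standing in the last view, and I saw nothing disturb it.

**Not confirmed or disagreeing**
- I did not measure the clamping force. The wrist force stayed under about 8 N throughout the throw.
- I did not re-measure the white and amber jars after lifting the blue one; nothing passed near them.
- One lever reading taken while the gripper was still on it gave about 156°. The gripper was partly hiding the lever, and the clear view afterwards showed it flat.

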